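# Seat the solder spool in its stand

### The arm

A 7-joint arm with a two-finger parallel gripper is mounted at the origin on the work surface. World frame = base frame: x ahead of the robot, y to its left, z up, the work surface at z = 0. Lengths are in m, angles in rad, forces in N, time in s.
With the tool pointing down it reaches from about 0.35 to 0.9 m from the base axis. Payload 8.1 kg.
Tool frame: the origin (TCP) lies on the centre line of the jaws, within the pads' length; the fingertips stand 17 mm ahead of it and the grasp point (between the pads) lies 2 mm behind it; z points along the fingers, y is the direction in which the jaws open and shut (so a half turn about z gives the same grasp; the last joint's range is limited). The gripper opens to 92 mm and grips with 3 to 60 N. Pads are 19 mm wide; open, the fingers measure 130 mm over their backs; the gripper's body (75 mm by 190 mm) begins 47 mm behind the grasp point.
Start: joints at [-1.259, 0.434, 0.025, 1.573, -0.012, 1.134, -0.075], TCP at [0.252, 0.572, 0.244] pointing down, gripper open.
Joint ranges: [-2.62, 2.62], [-0.44, 2.09], [-1.27, 1.32], [0.08, 2.57], [-1.32, 4.46], [0.12, 2], [-2.74, 2.74]. Speed limits (rad/s): [2.22, 2.22, 3.01, 3.01, 3.14, 3.14, 3.14].

### API

Orientations are given as a rotation vector (axis times angle).
In Python, from cell import arm, imaging, job gives the robot as it stands.
- The arm moves only by the tool jog_arm, never from a script. Its argument "moves" is a list of rows, each an object with "fingers": the closure, from -1 (fully open) to 1 (shut); "xyz": the shift along the tool's x, y, z in cm, a list of three; "angular": the turn, a rotation vector about the tool's x, y, z in rad, a list of three. In form: [{"fingers": fingers, "xyz": [dx, dy, dz], "angular": [ax, ay, az]}, ...]. A call has 1 to 12 rows; each row is the pose to reach, as a shift and turn from the pose commanded when the call began, along the tool's axes at that moment; what a row does not reach only later rows make up. A row lasts 1/8 s, in which the tool goes at most 62.5 mm and 10.7 degrees, less where a joint would pass 70% of its speed; a pose out of reach is approached as far as the arm can. A call with a gripper value outside its range is refused whole. The fingers move at their own pace and stop on an object; "grip_force" is the grip in N (left out, the last holds). Time passes only in rows, so rows that repeat a pose let the fingers close. It gives the time, the measured TCP pose, the force and the opening at its end, in the units of the state.
- arm.observe(): the state, without advancing time (a new reading comes with each control period).
- imaging.get_image(name): name is "side" or "top" or "wrist"; returns the picture (480x640x3 uint8, red, green, blue); there is no depth.
- imaging.camera_params(name): a dict with "fx", "fy", "cx", "cy" (pixels), "rvec" (rotation vector, rad) and "tvec" (3), from world to camera coordinates, as OpenCV has them; the wrist camera has in their place "hand_eye" (4x4, takes a point from camera to tool coordinates, whose origin is the TCP and whose axes are the flange's). Camera axes: x right, y down, z forward; pixel columns grow to the right and rows downward; lengths in m; the calibration is good to about 2 mm. The wrist camera is an equidistant fisheye: a pixel r from the principal point sees the ray r / f radians off the axis. A picture is of the moment at which its call begins: read the wrist's pose just before it. camera_params takes no time and is no camera call.
- job.sign_off(): hands the job in, once; it reports no verdict.
The state is a dict: "clock": time; "joints": joint angles; "dq": joint speeds; "joint_efforts": joint torques, N m; "position": TCP position; "ee_rot": TCP orientation; "force": force on the tool from outside, world axes, zero at the start; "ft_torque": the same for the moment, N m; "width": opening from 0.0 (shut) to 1.0 (fully open).
Only numpy, scipy, OpenCV 4.12 (cv2) and the standard library are available. Lean on these libraries where they do the work, as an engineer would, in place of code of your own. Each camera call takes 0.05 s, during which the arm holds its last target. There are 200 camera calls.

### The job

Take the solder spool off its wire rest and mount it on the blue spool stand: lower its axle into both open slots at once and press it down through the sprung orange jaws until both ends are fully home and even on their seats, with both red seat buttons pushed right down, then let go. Nobody knows exactly how high the seats are set, so feel for the bottom: press firmly but gently, never ram the stand, and leave everything else on the bench alone.

Things in the scene. Friction and masses are not known exactly. Their poses are not given: they have to be found in the camera images.
- spool: Loose solder reel, 0.4 to 0.6 kg. Wound metal body 48 mm across, 50 mm long, between two blue flanges 68 mm across, 4 mm thick; grip the wound body between the flanges from above. Steel axle 8 mm thick, fixed in the reel, 160 mm long, 51 mm out of each flange. Origin at the reel's centre on the axle; y is the axle (either way round is fine); x and z roll with the reel.
- rest: Fixed wire rest that the spool starts on: black plate 85 x 100 x 5 mm with two steel rods 10 mm thick along its y axis, tops 15 mm above the bench. Origin at the centre of its underside, z up. The resting axle is level, along the rest's y, 43.5 mm above the bench.
- stand: Blue stand fixed to the bench: base 100 (x) by 165 (y) by 10 mm; two cheeks 14 mm thick, 50 mm wide in x, 114 mm high, mid-planes at y +64 and -64 mm, 114 mm free between them; each has a slot open at the top at x = 0. Origin at the centre of its underside, y along the seated axle, z up. Keep the push below 25 N: it fails at 50 N of contact in all, jaws (10 to 20 N) and weight included.
- slot_left (a point): Centre of the +y cheek's slot mouth, 112 mm above the bench. Mouth flared at 45 degrees, 36 mm wide, narrowing to 10 mm at 101 mm height, then straight. In each slot two orange sprung jaws (99 to 56 mm height, full squeeze below 88 mm) leave 6.4 mm and yield sideways to the 8 mm axle. Their drag holds the spool up where it is left: its weight alone will not seat it, it takes 5 to 18 N of push beyond the weight, most at the tapers.
- slot_right (a point): Centre of the -y cheek's slot mouth, 112 mm above the bench; the same slot. Each slot ends on a rigid steel seat. Both seats have the same height, set anywhere from 58 to 74 mm above the bench and not measured, so the axle's centre is home at 62 to 78 mm: feel for the stop, where the push rises steeply above the jaws' drag.
- button_left (a joint): Red sprung button (1 N) in the +y seat, value in m: 0 up (4 mm proud of the rigid seat), about 0.004 when the axle lies right down on the seat. The reading is noisy.
- button_right (a joint): The same button in the -y seat: 0 up, about 0.004 when the axle lies right down on the seat.
- flux: Bystander: amber flux jar with yellow lid, 52 mm in diameter, 45 mm high, standing on the bench; origin at the centre of its underside.
- driver: Bystander: yellow screwdriver 170 mm long lying on the bench; origin at its underside, handle to -x.
- meter: Bystander: yellow multimeter 170 x 85 x 39 mm lying on its back; origin at the centre of its underside.
- tin: Bystander: round red tin 130 mm in diameter, 70 mm high; origin at the centre of its underside.
- drill: Bystander: cordless drill standing on its battery, 206 mm high; origin at the centre of its underside.
There are look-alikes about, which are no part of the job. What is shaped like the spool but purple is not meant. What is shaped like the stand but yellow is not meant.

How it is judged:
On the way, in this order (a step that is already met when the one before it is completed fails the run):
1. the spool is lifted clear of its rest, 100 mm or more above the bench (height (world z) of spool above 0.1 m), for 0.1 s.
2. the axle has entered both slots: its centre below 98 mm, along the stand's y axis to 0.12 rad, over the slots (z of spool in the frame of stand below 0.098 m and x of spool in the frame of stand between -0.006 and 0.006 m and y of spool in the frame of stand between -0.015 and 0.015 m and angle between the y axis of spool and the y axis of stand, either way round below 0.12 rad), for 0.1 s.
At the end, for the whole second after the job is handed in: both seat buttons are pushed down more than 3 mm (of about 4) by the axle, the spool sits between the cheeks within 5 mm across the slots and 15 mm along the axle of the middle, the axle is level and in line with the stand to 0.04 rad, and the spool is released and at rest (value of joint each of button_left, button_right above 0.003 m and x of spool in the frame of stand between -0.005 and 0.005 m and y of spool in the frame of stand between -0.015 and 0.015 m and angle between the y axis of spool and the y axis of stand, either way round below 0.04 rad and linear speed of spool below 0.02 m/s); the robot touches nothing.
It fails at once if the spool bears on the stand with more than 50 N, the jaws' squeeze (10 to 20 N) and its weight included (contact force between spool and stand above 50 N).
It fails at once if the gripper or arm strikes the stand with more than 15 N (contact force between any of the fingers, the arm and stand above 15 N).
It fails at once if a bystander is moved more than 20 mm (distance of any of flux, driver, meter, tin, drill from where it was at the start of the episode above 0.02 m).
It also fails if it takes over 67 s, if anything falls off the work surface, if the arm or the gripper's body presses on something with over 40 N, if the wrist force passes 120 N, or if a joint passes its speed limit or range.

## Working session

There is one attempt and no reset: what is moved stays moved. The work goes in short steps, Python scripts to look and compute and a tool call to move; the robot and the scene stay as the last step left them, time stands still between calls to the robot, and variables do not carry over. Pictures are saved under pics/ and viewed, about 8 in all and at most 12, crops included, and the job is handed in when it is done.

Besides the shell and the picture viewer there is one more tool, called after "Call:" as name([rows], argument=value, ...), one row to a line, values as JSON. jog_arm: Moves the arm, as the interface text tells. Its arguments: {"type":"object","properties":{"moves":{"type":"array"},"grip_force":{"type":"number"}},"required":["moves"]}

```bash
mkdir -p pics; python3 - <<'E'
from cell import arm, imaging, job
import cv2,numpy as np
for n in ("top","side"):
    im=imaging.get_image(n); cv2.imwrite(f"pics/{n}0.png",im[:,:,::-1])
    print(n,imaging.camera_params(n))
print(imaging.camera_params("wrist"))
print(arm.observe())
E
```

```text
top {'fx': 542.5375894768764, 'fy': 542.5375894768764, 'cx': 324.422820174519, 'cy': 245.61534376650098, 'rvec': array([ 2.17374282, -2.11297309,  0.1178108 ]), 'tvec': array([0.07092947, 0.55720303, 1.19555705])}
side {'fx': 483.5088256782407, 'fy': 483.5088256782407, 'cx': 314.52937848634036, 'cy': 242.06508019149538, 'rvec': array([ 2.44063187, -0.22815682,  0.08862012]), 'tvec': array([-0.54016742,  0.20209285,  0.94777564])}
{'fx': 371.64829954431775, 'fy': 371.64829954431775, 'cx': 319.82423623667387, 'cy': 243.6443903097882, 'hand_eye': array([[ 8.35779200e-04, -9.69520974e-01, -2.45006902e-01,
         6.48067530e-02],
       [ 9.99999543e-01,  9.23868820e-04, -2.44610987e-04,
         5.09947584e-04],
       [ 4.63509720e-04, -2.45006586e-01,  9.69521304e-01,
        -1.42828425e-01],
       [ 0.00000000e+00,  0.00000000e+00,  0.00000000e+00,
         1.00000000e+00]])}
{'clock': 0.1, 'joints': array([-1.25862136,  0.43518516,  0.02494551,  1.57395796, -0.0116044 ,
        1.13400639, -0.07508367]), 'dq': array([-9.50827819e-04, -1.81811127e-03,  5.73120010e-04, -1.93253416e-03,
       -1.30776721e-05,  6.70379933e-04,  4.64264150e-04]), 'joint_efforts': array([ 2.54852399e-03, -6.69124746e+01,  9.87801477e-01, -3.15140569e+01,
       -6.04748446e-02,  3.74921900e-02,  1.62998549e-05]), 'position': array([0.25172662, 0.57161203, 0.24302194]), 'ee_rot': array([-6.46874272e-01, -3.07409019e+00,  2.20004234e-03]), 'force': array([ 1.14264256, -0.46275755,  0.11098643]), 'ft_torque': array([-0.0196305 , -0.04176201,  0.0029896 ]), 'width': 1.0011444545463126}
```

View pics/top0.png

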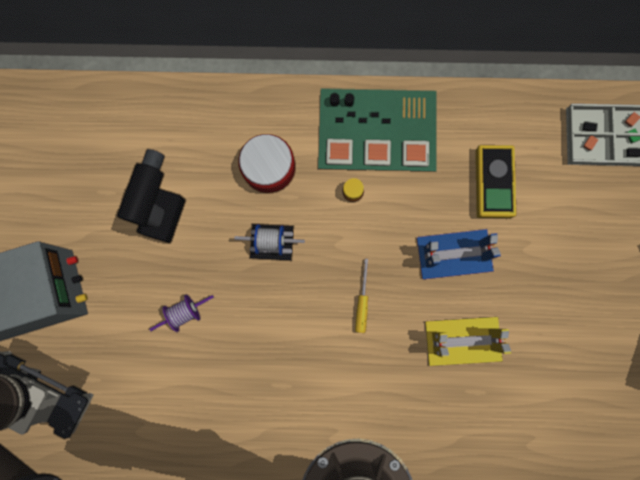

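View pics/side0.png

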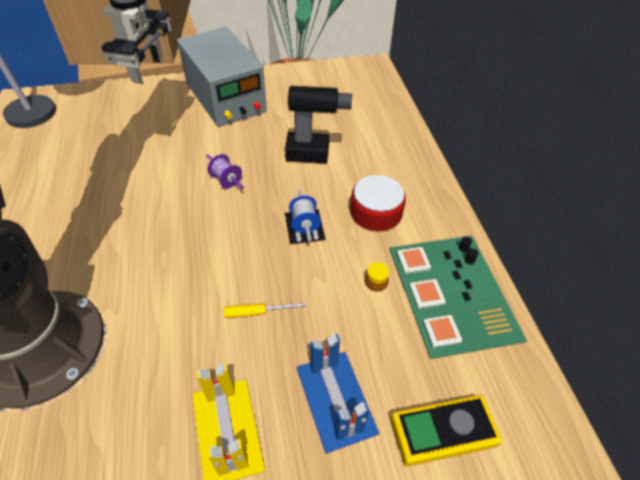

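Two reel-shaped things: blue-flanged at top(270,241), on the black rest, is the spool; the one at (180,313) is purple, a look-alike. Two stands: blue at (457,253) is meant; the yellow one at (466,341) is a look-alike. Next come the confirming crop and the measurements.

```bash
cat > h.py <<'E'
from cell import arm, imaging, job
import cv2, numpy as np
from scipy.spatial.transform import Rotation as R
def cast(cam,uv,z):
    p=imaging.camera_params(cam); Rm=R.from_rotvec(p['rvec']).as_matrix()
    uv=np.atleast_2d(uv).astype(float)
    d=np.c_[(uv[:,0]-p['cx'])/p['fx'],(uv[:,1]-p['cy'])/p['fy'],np.ones(len(uv))]@Rm
    o=-Rm.T@p['tvec']
    return o+d*((z-o[2])/d[:,2])[:,None]
def wcast(s,uv,z):   # wrist fisheye, s = state at the picture
    p=imaging.camera_params('wrist'); H=p['hand_eye']; Rt=R.from_rotvec(s['ee_rot']).as_matrix()
    uv=np.atleast_2d(uv).astype(float)
    x=(uv[:,0]-p['cx'])/p['fx']; y=(uv[:,1]-p['cy'])/p['fy']; r=np.hypot(x,y)+1e-12
    d=np.c_[np.sin(r)*x/r,np.sin(r)*y/r,np.cos(r)]@(Rt@H[:3,:3]).T
    o=Rt@H[:3,3]+s['position']
    return o+d*((z-o[2])/d[:,2])[:,None]
def wproj(s,P):
    p=imaging.camera_params('wrist'); H=p['hand_eye']; Rt=R.from_rotvec(s['ee_rot']).as_matrix()
    c=((np.atleast_2d(P)-s['position'])@Rt-H[:3,3])@H[:3,:3]
    th=np.arctan2(np.hypot(c[:,0],c[:,1]),c[:,2]); ph=np.arctan2(c[:,1],c[:,0])
    return np.c_[p['cx']+p['fx']*th*np.cos(ph),p['cy']+p['fy']*th*np.sin(ph)]
def delta(s,pos,yaw):   # tool shift (cm) and turn for tool-down pose; yaw=world angle of tool y axis
    y=np.array([np.cos(yaw),np.sin(yaw),0]); z=np.array([0,0,-1.]); T=np.c_[np.cross(y,z),y,z]
    Rt=R.from_rotvec(s['ee_rot']).as_matrix()
    return (Rt.T@(np.array(pos)-s['position'])*100).round(2), R.from_matrix(Rt.T@T).as_rotvec().round(3)
def mask(im,lo,hi,box=None):
    m=cv2.inRange(cv2.cvtColor(im,cv2.COLOR_RGB2HSV),lo,hi)
    if box: k=np.zeros_like(m); x0,y0,x1,y1=box; k[y0:y1,x0:x1]=255; m&=k
    return m
E
python3 - <<'E'
from h import *
im=cv2.imread("pics/top0.png")[:,:,::-1].copy()
a=im[205:280,220:320]; b=im[220:290,405:510]
A=cv2.resize(a,(400,300),interpolation=cv2.INTER_CUBIC);B=cv2.resize(b,(400,267),interpolation=cv2.INTER_CUBIC)
cv2.imwrite("pics/crop0.png",np.vstack([A,B])[:,:,::-1])
m=mask(im,(100,110,50),(125,255,255),(405,220,510,290))
c=max(cv2.findContours(m,0,2)[0],key=cv2.contourArea)
bx=cv2.boxPoints(cv2.minAreaRect(c)); W=cast('top',bx,.01); print("stand px",bx.round(1).tolist()); print(W.round(3)); print(W.mean(0), np.linalg.norm(np.diff(W,axis=0),axis=1))
m=mask(im,(100,110,50),(125,255,255),(225,210,315,270))
ys,xs=np.nonzero(m); bx=cv2.boxPoints(cv2.minAreaRect(np.c_[xs,ys].astype(np.float32))); W=cast('top',bx,.05); print("spool",len(xs),bx.round(1).tolist()); print(W.round(3)); print(W.mean(0), np.linalg.norm(np.diff(W,axis=0),axis=1))
E
```

```text
stand px [[416.79998779296875, 237.3000030517578], [487.5, 229.1999969482422], [492.20001220703125, 270.3999938964844], [421.5, 278.3999938964844]]
[[ 0.584 -0.126  0.01 ]
 [ 0.607 -0.29   0.01 ]
 [ 0.512 -0.299  0.01 ]
 [ 0.489 -0.138  0.01 ]]
[ 0.54784611 -0.21328662  0.01      ] [0.16477476 0.09594239 0.16311568]
spool 171 [[252.5, 252.8000030517578], [253.6999969482422, 224.8000030517578], [283.8999938964844, 226.10000610351562], [282.6000061035156, 254.1999969482422]]
[[0.533 0.248 0.05 ]
 [0.597 0.248 0.05 ]
 [0.595 0.179 0.05 ]
 [0.531 0.18  0.05 ]]
[0.5639781  0.21376791 0.05      ] [0.06409121 0.06857352 0.06399253]
```

View pics/crop0.png

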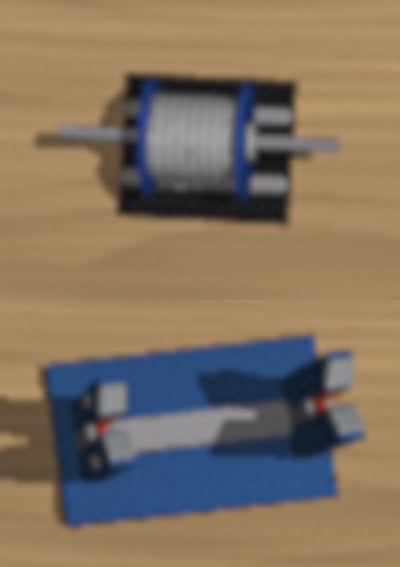

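Crop confirms it: blue-flanged reel on the black rest, axle ends at about px (234.5,237.5) and (304.5,241.5). The blue stand shows both slots with red buttons at about (431,251) and (488,244). Stand base measures 165×96 mm, which matches the given size.

```bash
python3 - <<'E'
from h import *
e=cast('top',[[234.5,237.5],[304.5,241.5]],.0435); print(e, np.linalg.norm(e[0]-e[1]), e.mean(0)); v=e[0]-e[1]; ya=np.arctan2(v[1],v[0]); print("axle yaw",np.degrees(ya))
print("drill",cast('top',[[150,195]],.15),"jar",cast('top',[[353,189]],.045))
b=cast('top',[[431,251],[488,244]],.07);print("buttons",b,b.mean(0))
s=arm.observe()
print(delta(s,[.564-.03,.214,.20],ya-np.pi/2), delta(s,[.564-.03,.214,.20],ya+np.pi/2))
E
```

```text
[[0.56722894 0.29146326 0.0435    ]
 [0.56233848 0.13194871 0.0435    ]] 0.15958949856652607 [0.56478371 0.21170598 0.0435    ]
axle yaw 88.24395600242553
drill [[0.6375087  0.45386249 0.15      ]] jar [[0.68631081 0.02502859 0.045     ]]
buttons [[ 0.54507317 -0.14889831  0.07      ]
 [ 0.56399281 -0.27371375  0.07      ]] [ 0.55453299 -0.21130603  0.07      ]
(array([-40.25, -21.35,   4.34]), array([-1.000e-03,  1.000e-03,  1.187e+00])) (array([-40.25, -21.35,   4.34]), array([-1.000e-03, -1.000e-03, -1.955e+00]))
```

```bash
python3 - <<'E'
from h import *
s=arm.observe(); print(delta(s,[.565,.212,.19],np.radians(-1.76)))
E
```

```text
(array([-43.16, -20.28,   5.34]), array([-1.000e-03,  1.000e-03,  1.187e+00]))
```

Call:
jog_arm([
  {"fingers": -1,"xyz": [-21.6,-10.1,2],"angular": [0,0,0.6]},
  {"fingers": -1,"xyz": [-21.6,-10.1,2],"angular": [0,0,0.6]},
  {"fingers": -1,"xyz": [-21.6,-10.1,2],"angular": [0,0,0.6]},
  {"fingers": -1,"xyz": [-43.2,-20.3,5.3],"angular": [0,0,1.187]},
  {"fingers": -1,"xyz": [-43.2,-20.3,5.3],"angular": [0,0,1.187]},
  {"fingers": -1,"xyz": [-43.2,-20.3,5.3],"angular": [0,0,1.187]},
  {"fingers": -1,"xyz": [-43.2,-20.3,5.3],"angular": [0,0,1.187]},
  {"fingers": -1,"xyz": [-43.2,-20.3,5.3],"angular": [0,0,1.187]},
  {"fingers": -1,"xyz": [-43.2,-20.3,5.3],"angular": [0,0,1.187]},
  {"fingers": -1,"xyz": [-43.2,-20.3,5.3],"angular": [0,0,1.187]},
  {"fingers": -1,"xyz": [-43.2,-20.3,5.3],"angular": [0,0,1.187]},
  {"fingers": -1,"xyz": [-43.2,-20.3,5.3],"angular": [0,0,1.187]},
])

```text
clock: 1.6
position: [0.5648, 0.2133, 0.1908]
ee_rot: [-2.253, -2.189, -0.0]
force: [0.2, 0.2, 0.7]
width: 0.998
```

```bash
python3 - <<'E'
from h import *
s=arm.observe(); im=imaging.get_image('wrist'); np.save('pics/w1.npy',im)
print(s['position'],s['ee_rot'],s['joints'],s['dq'].round(3),s['force'])
y=wproj(s,[[.5672,.2915,.0435],[.5623,.132,.0435],[.565,.212,.0435]]); print(y)
im=im.copy()
for u in y: cv2.circle(im,tuple(int(round(v)) for v in u),4,(255,0,255),1)
cv2.imwrite("pics/w1.png",im[:,:,::-1])
E
```

```text
[0.56481216 0.21331779 0.19083403] [-2.25317394e+00 -2.18860635e+00 -3.81594759e-04] [-0.71936634  0.46081033  0.38722334  1.71715648 -0.20114521  1.00277053
 -0.28897161] [ 0.003  0.     0.006 -0.001  0.001  0.     0.001] [0.19662601 0.18229985 0.73375833]
[[318.9760845  135.59738658]
 [318.61521429 326.01684481]
 [319.06458672 235.98235176]]
```

View pics/w1.png

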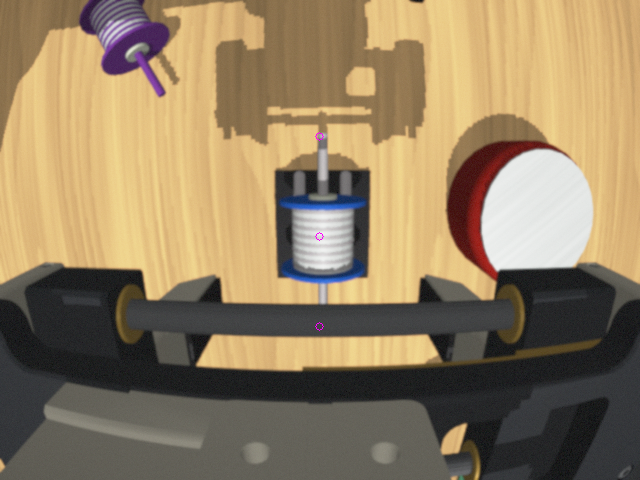

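The axle shows at u≈322–323, with ends near (322,133) and (323,302). The estimate was 319, so the spool is ~2 mm further in +x. The red tin at (520,215) is near the right finger, so I'm checking its clearance.

```bash
python3 - <<'E'
from h import *
s=arm.observe(); im=np.load('pics/w1.npy')
g=im[:,:,:].astype(int)
m=mask(im,(0,0,130),(180,60,255),(470,130,610,290)); ys,xs=np.nonzero(m); c=max(cv2.findContours(m,0,2)[0],key=cv2.contourArea); W=wcast(s,c[:,0,:],.07); print("tin wrist",W.min(0),W.max(0))
t=cast('top',[[267,133],[267,187],[239,160],[295,160]],.07); print("tin top",t)
# flanges (blue) and axle centre
m=mask(im,(105,120,50),(125,255,255),(270,180,375,290)); ys,xs=np.nonzero(m)
for lo,hi in((190,215),(255,290)):
    k=(ys>lo)&(ys<hi); print(xs[k].min(),xs[k].max(),ys[k].min(),ys[k].max())
for v in (150,160,170,180,290,298): print(v,im[v,312:334].mean(1).astype(int).tolist())
print(wcast(s,[[322.5,150],[322.5,180],[323.5,295]],.0435))
E
```

```text
tin wrist [0.6899898  0.18422945 0.07      ] [0.8072837  0.28532403 0.07      ]
tin top [[0.80591575 0.22445406 0.07      ]
 [0.68007222 0.21897188 0.07      ]
 [0.74105258 0.28527588 0.07      ]
 [0.74408475 0.15824496 0.07      ]]
279 366 194 209
281 364 259 282
150 [187, 184, 183, 182, 171, 144, 136, 152, 162, 175, 180, 182, 179, 170, 165, 172, 187, 193, 193, 193, 193, 191]
160 [117, 114, 117, 117, 112, 114, 133, 156, 173, 186, 191, 196, 189, 177, 162, 142, 128, 122, 119, 121, 119, 120]
170 [65, 65, 62, 68, 68, 90, 129, 157, 174, 186, 191, 195, 190, 177, 159, 131, 95, 73, 67, 69, 68, 67]
180 [20, 20, 31, 29, 44, 71, 101, 123, 141, 151, 157, 158, 154, 139, 119, 95, 63, 40, 33, 28, 29, 32]
290 [178, 178, 184, 183, 183, 174, 159, 160, 175, 191, 200, 200, 192, 172, 154, 155, 174, 181, 186, 189, 191, 193]
298 [179, 181, 182, 182, 182, 178, 163, 160, 175, 191, 203, 200, 191, 171, 155, 154, 173, 181, 185, 190, 192, 194]
[[0.56977596 0.27994382 0.0435    ]
 [0.56912283 0.25648463 0.0435    ]
 [0.56739087 0.16087313 0.0435    ]]
```

Tin edge at x≈0.68, so the fingers (to 0.633) clear it. Descending and gripping.

Call:
jog_arm([
  {"fingers": -1,"xyz": [-0.1,0.27,5],"angular": [0,0,0]},
  {"fingers": -1,"xyz": [-0.1,0.27,10],"angular": [0,0,0]},
  {"fingers": -1,"xyz": [-0.1,0.27,14],"angular": [0,0,0]},
  {"fingers": -1,"xyz": [-0.1,0.27,14.9],"angular": [0,0,0]},
  {"fingers": -1,"xyz": [-0.1,0.27,14.9],"angular": [0,0,0]},
  {"fingers": -0.3,"xyz": [-0.1,0.27,14.9],"angular": [0,0,0]},
  {"fingers": 0.3,"xyz": [-0.1,0.27,14.9],"angular": [0,0,0]},
  {"fingers": 1,"xyz": [-0.1,0.27,14.9],"angular": [0,0,0]},
  {"fingers": 1,"xyz": [-0.1,0.27,14.9],"angular": [0,0,0]},
  {"fingers": 1,"xyz": [-0.1,0.27,14.9],"angular": [0,0,0]},
  {"fingers": 1,"xyz": [-0.1,0.27,14.9],"angular": [0,0,0]},
  {"fingers": 1,"xyz": [-0.1,0.27,14.9],"angular": [0,0,0]},
], grip_force=45)

```text
clock: 3.15
position: [0.5672, 0.2111, 0.0417]
ee_rot: [-2.255, -2.186, 0.002]
force: [-4.0, 0.1, 6.7]
width: 0.51
```

Call:
jog_arm([
  {"fingers": 1,"xyz": [0,0,-2],"angular": [0,0,0]},
  {"fingers": 1,"xyz": [0,0,-6],"angular": [0,0,0]},
  {"fingers": 1,"xyz": [0,0,-10],"angular": [0,0,0]},
  {"fingers": 1,"xyz": [0,0,-14],"angular": [0,0,0]},
  {"fingers": 1,"xyz": [0,0,-17],"angular": [0,0,0]},
  {"fingers": 1,"xyz": [0,0,-17],"angular": [0,0,0]},
  {"fingers": 1,"xyz": [0,0,-17],"angular": [0,0,0]},
])

```text
clock: 4.03
position: [0.5671, 0.2107, 0.2098]
ee_rot: [-2.255, -2.186, 0.004]
force: [0.3, 0.1, -7.4]
width: 0.515
```

```bash
python3 - <<'E'
from h import *
s=arm.observe(); print(s['position'],s['force'],s['width'],s['joints'].round(2))
print(delta(s,[.549,-.212,.215],np.radians(8.2)))
E
```

```text
[0.56710599 0.21072305 0.20982716] [ 0.30444355  0.13222347 -7.43389191] 0.514975233831649 [-0.72  0.45  0.4   1.69 -0.2   1.05 -0.29]
(array([-42.31,  -0.5 ,  -0.47]), array([-0.002,  0.001, -0.174]))
```

Call:
jog_arm([
  {"fingers": 1,"xyz": [-3,0,-0.5],"angular": [0,0,-0.01]},
  {"fingers": 1,"xyz": [-8,-0.1,-0.5],"angular": [0,0,-0.03]},
  {"fingers": 1,"xyz": [-13,-0.1,-0.5],"angular": [0,0,-0.05]},
  {"fingers": 1,"xyz": [-18,-0.2,-0.5],"angular": [0,0,-0.07]},
  {"fingers": 1,"xyz": [-23,-0.2,-0.5],"angular": [0,0,-0.1]},
  {"fingers": 1,"xyz": [-28,-0.3,-0.5],"angular": [0,0,-0.12]},
  {"fingers": 1,"xyz": [-33,-0.4,-0.5],"angular": [0,0,-0.14]},
  {"fingers": 1,"xyz": [-38,-0.5,-0.5],"angular": [0,0,-0.16]},
  {"fingers": 1,"xyz": [-41,-0.5,-0.5],"angular": [0,0,-0.174]},
  {"fingers": 1,"xyz": [-42.3,-0.5,-0.5],"angular": [0,0,-0.174]},
  {"fingers": 1,"xyz": [-42.3,-0.5,-0.5],"angular": [0,0,-0.174]},
  {"fingers": 1,"xyz": [-42.3,-0.5,-0.5],"angular": [0,0,-0.174]},
])

```text
clock: 5.52
position: [0.5501, -0.2096, 0.216]
ee_rot: [-2.054, -2.375, -0.001]
force: [0.4, 0.7, -6.0]
width: 0.51
```

```bash
python3 - <<'E'
from h import *
s=arm.observe(); im=imaging.get_image('wrist'); np.save('pics/w2.npy',im)
np.save('pics/s2.npy',np.r_[s['position'],s['ee_rot']])
print(s['position'],s['ee_rot'],s['force'])
cv2.imwrite("pics/w2.png",im[:,:,::-1])
E
```

```text
[ 0.55013466 -0.20956324  0.21597675] [-2.05368917e+00 -2.37516784e+00 -5.41753215e-04] [ 0.39294344  0.73025109 -5.99106325]
```

View pics/w2.png

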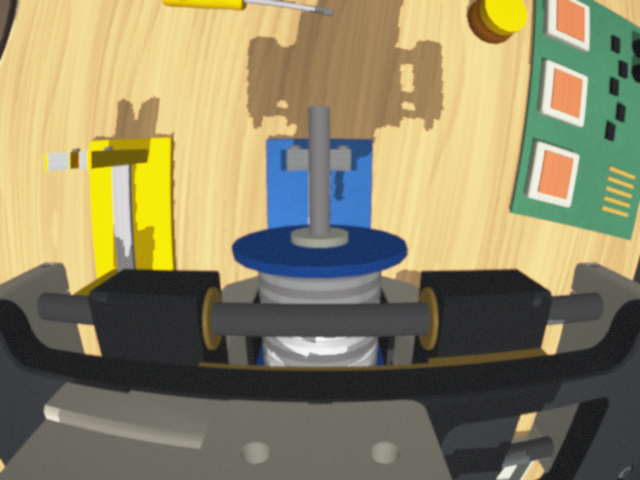

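The axle tip is at (319,107), in line over the blue stand. The base edges are at u≈266 and 372, and the near cheek spans u≈286–352 at v≈147–170. Measuring the offsets.

```bash
python3 - <<'E'
from h import *
a=np.load('pics/s2.npy'); s=dict(position=a[:3],ee_rot=a[3:]); im=np.load('pics/w2.npy'); Rt=R.from_rotvec(a[3:]).as_matrix()
print("tool y yaw",np.degrees(np.arctan2(Rt[1,1],Rt[0,1])),"tilt",Rt[:,2].round(4), "x tool",Rt[:,0].round(3))
loc=lambda P:((P-a[:3])@Rt*1000).round(1)
g=cv2.GaussianBlur(cv2.cvtColor(im,cv2.COLOR_RGB2GRAY),(3,3),0).astype(int)
m=mask(im,(100,110,40),(125,255,255),(240,135,400,230))
bl=[];br=[]
for v in range(180,222,5):
    xs=np.nonzero(m[v])[0]; bl.append([xs.min(),v]); br.append([xs.max()+1,v])
L=wcast(s,bl,.01);Rr=wcast(s,br,.01); C=(L+Rr)/2
fit=np.polyfit(C[:,1],C[:,0],1); print("base width",np.hypot(*(L-Rr)[:,:2].T).round(4).mean()); 
for n,E in(("l",L),("r",Rr)): print(n,"yaw of y axis",90-np.degrees(np.polyfit(E[:,1],E[:,0],1)[0]))
print("base centre local",loc(C)[[0,-1]])
ax=[]
for v in (115,125,135,180,200,215):
    r=g[v,295:345]; d=np.diff(r); print(v,r.tolist())
m2=im[140:178,270:370].astype(int)
for v in (150,155,160,165): print(v,[tuple(x) for x in im[v,280:300:2].tolist()][:3], g[v,280:360].tolist())
# top camera
P=cast('top',[[435.05,252],[494.85,245.2]],.114); print("top cheeks",P,P.mean(0),np.degrees(np.arctan2(*(P[0]-P[1])[[1,0]])),np.linalg.norm(P[0]-P[1])); print("local",loc(P))
E
```

```text
tool y yaw 8.303362221415684 tilt [-0.001   0.0014 -1.    ] x tool [-0.144  0.99   0.001]
base width 0.09762222222222222
l yaw of y axis 97.81459054405344
r yaw of y axis 97.78979906407154
base centre local [[3.92e+01 1.00e-01 2.06e+02]
 [8.00e-01 1.00e-01 2.06e+02]]
115 [130, 127, 125, 124, 124, 126, 127, 127, 126, 125, 124, 122, 118, 111, 105, 105, 109, 114, 118, 122, 124, 127, 130, 132, 132, 130, 129, 128, 125, 122, 120, 116, 112, 110, 115, 124, 130, 132, 133, 135, 137, 137, 138, 139, 139, 139, 138, 137, 137, 136]
125 [187, 166, 144, 130, 128, 129, 129, 127, 126, 125, 125, 124, 119, 110, 104, 105, 109, 114, 118, 122, 126, 128, 130, 132, 133, 131, 129, 128, 125, 122, 119, 115, 111, 110, 113, 122, 130, 133, 135, 137, 138, 138, 138, 138, 138, 138, 137, 136, 135, 134]
135 [132, 127, 128, 130, 130, 130, 129, 127, 125, 124, 125, 127, 125, 116, 108, 106, 110, 114, 117, 122, 125, 128, 130, 132, 132, 130, 129, 127, 125, 122, 120, 116, 113, 110, 114, 123, 131, 136, 138, 139, 139, 138, 138, 138, 138, 137, 137, 136, 135, 135]
180 [116, 116, 116, 116, 115, 115, 115, 116, 116, 116, 117, 121, 12
[... 1953 characters left out ...]
6, 121, 98, 81, 75, 73, 77, 87, 98, 106, 111]
165 [(56, 107, 173), (45, 81, 127), (46, 80, 123)] [99, 86, 77, 74, 76, 85, 102, 122, 135, 140, 141, 142, 143, 143, 142, 142, 142, 142, 142, 142, 142, 143, 143, 144, 143, 143, 140, 134, 122, 111, 107, 110, 114, 119, 122, 125, 127, 130, 132, 132, 131, 130, 127, 125, 122, 120, 117, 114, 113, 118, 129, 138, 141, 142, 142, 142, 142, 142, 142, 142, 142, 142, 142, 142, 142, 142, 142, 141, 139, 131, 115, 94, 79, 74, 75, 80, 91, 103, 111, 113]
top cheeks [[ 0.53758814 -0.14979303  0.114     ]
 [ 0.55553334 -0.27582822  0.114     ]] [ 0.54656074 -0.21281062  0.114     ] 98.10344894532604 0.12730632150439325
local [[ 60.8  -3.7 102.1]
 [-66.5  -4.1 101.9]]
```

```bash
python3 - <<'E'
from h import *
a=np.load('pics/s2.npy'); s=dict(position=a[:3],ee_rot=a[3:]); im=np.load('pics/w2.npy'); Rt=R.from_rotvec(a[3:]).as_matrix()
loc=lambda P:((P-a[:3])@Rt*1000).round(1)
print("base edge",loc(wcast(s,[[319,139]],.01)),"tip",loc(wcast(s,[[319,107]],.218)))
print("flange face",loc(wcast(s,[[319,228]],.252)))
print("cheek edges",loc(wcast(s,[[286,160],[350.5,160]],.114)),"axle",loc(wcast(s,[[318.8,115],[318.7,215]],.218)))
g=im[125:190,290:300].mean((1,2)); print(g.astype(int).tolist())
E
```

```text
base edge [[7.740e+01 1.000e-01 2.061e+02]] tip [[82.4  0.3 -1.9]]
flange face [[ 43.1   0.4 -36. ]]
cheek edges [[ 60.1 -21.4 102.1]
 [ 60.1  20.9 102. ]] axle [[79.4  0.3 -1.9]
 [41.2  0.2 -2. ]]
[165, 171, 173, 172, 169, 166, 165, 163, 157, 149, 138, 127, 119, 110, 98, 95, 95, 97, 97, 102, 112, 120, 125, 130, 136, 141, 143, 141, 142, 142, 143, 144, 142, 141, 141, 142, 144, 144, 143, 142, 141, 141, 140, 139, 138, 138, 135, 131, 130, 129, 130, 130, 130, 131, 130, 130, 131, 131, 131, 131, 132, 131, 132, 133, 132]
```

Call:
jog_arm([
  {"fingers": 1,"xyz": [-0.55,-0.04,3],"angular": [0,0,0.006]},
  {"fingers": 1,"xyz": [-0.55,-0.04,6],"angular": [0,0,0.006]},
  {"fingers": 1,"xyz": [-0.55,-0.04,8.5],"angular": [0,0,0.006]},
  {"fingers": 1,"xyz": [-0.55,-0.04,9.1],"angular": [0,0,0.006]},
  {"fingers": 1,"xyz": [-0.55,-0.04,9.1],"angular": [0,0,0.006]},
  {"fingers": 1,"xyz": [-0.55,-0.04,9.1],"angular": [0,0,0.006]},
  {"fingers": 1,"xyz": [-0.55,-0.04,9.1],"angular": [0,0,0.006]},
])

```text
clock: 6.45
position: [0.5509, -0.2172, 0.1267]
ee_rot: [2.063, 2.367, 0.001]
force: [-0.7, 0.2, -6.6]
width: 0.513
```

```bash
python3 - <<'E'
from h import *
s=arm.observe(); im=imaging.get_image('wrist'); t=imaging.get_image('side')
np.save('pics/w3.npy',im); np.save('pics/s3.npy',np.r_[s['position'],s['ee_rot']])
print(s['position'],s['ee_rot'],s['force'],s['ft_torque'])
a=cv2.resize(im[60:300,220:420],(400,480),interpolation=cv2.INTER_CUBIC)
b=cv2.resize(t[300:460,270:400],(390,480),interpolation=cv2.INTER_CUBIC)
cv2.imwrite("pics/c3.png",np.hstack([a,b])[:,:,::-1])
E
```

```text
[ 0.55094337 -0.21723002  0.12668787] [2.06322491e+00 2.36719937e+00 1.39597423e-03] [-0.70217799  0.22301098 -6.56297314] [-0.12784474  0.01116934  0.05460527]
```

View pics/c3.png

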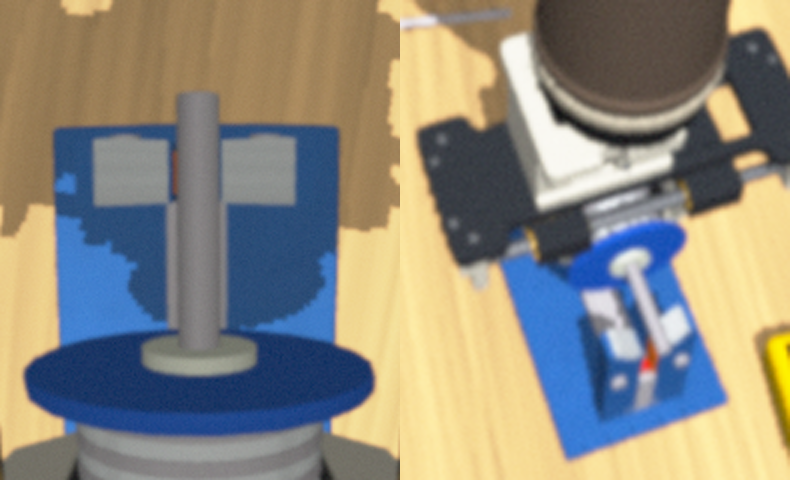

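Left crop: the flares are centred at u≈194 and the axle at 198, so the axle is ~0.9 mm too far in +tool-y. Right crop (side view): the -y axle tip is at side px (357,417), with the prongs at (344,415) and (362,407). Converting these to points.

```bash
python3 - <<'E'
from h import *
a=np.load('pics/s3.npy'); s=dict(position=a[:3],ee_rot=a[3:]); Rt=R.from_rotvec(a[3:]).as_matrix()
print("yaw",np.degrees(np.arctan2(Rt[1,1],Rt[0,1])), "tool z",Rt[:,2].round(4))
loc=lambda P:((P-a[:3])@Rt*1000).round(1)
for z in (.107,.114): print("cheek+",loc(wcast(s,[[266.5,146],[304,146],[330,146],[368,146]],z)))
print("axle +",loc(wcast(s,[[319,110],[319,230]],.1287)), "tip",loc(wcast(s,[[319,106.5]],.1287)))
for z in (.107,.112): print("prongs -",loc(cast('side',[[344,415],[362,407.3]],z)),loc(cast('side',[[344,415],[362,407.3]],z).mean(0)))
print("axle - tip",loc(cast('side',[[357.3,416.7]],.1287)),"hub",loc(cast('side',[[270+230/3,300+263/3]],.1287)))
E
```

```text
yaw 7.849926994262275 tool z [ 1.7e-03 -3.0e-04 -1.0e+00]
cheek+ [[ 68.2 -22.5  19.6]
 [ 67.9  -6.2  19.6]
 [ 67.9   5.1  19.7]
 [ 68.2  21.6  19.7]]
cheek+ [[ 68.  -21.5  12.6]
 [ 67.8  -5.9  12.6]
 [ 67.8   4.9  12.7]
 [ 68.   20.7  12.7]]
axle + [[81.3  0.3 -2.1]
 [35.3  0.4 -2. ]] tip [[82.6  0.3 -2.1]]
prongs - [[-62.6 -17.   19.7]
 [-60.2  14.3  19.7]] [-61.4  -1.4  19.7]
prongs - [[-64.2 -17.9  14.7]
 [-61.8  13.2  14.7]] [-63.   -2.3  14.7]
axle - tip [[-78.4  -2.7  -2. ]] hub [[-30.6  -1.5  -2. ]]
```

Call:
jog_arm([
  {"fingers": 1,"xyz": [0,-0.06,0],"angular": [0,0,0]},
  {"fingers": 1,"xyz": [0,-0.06,1],"angular": [0,0,0]},
  {"fingers": 1,"xyz": [0,-0.06,1.6],"angular": [0,0,0]},
  {"fingers": 1,"xyz": [0,-0.06,2],"angular": [0,0,0]},
  {"fingers": 1,"xyz": [0,-0.06,2.3],"angular": [0,0,0]},
  {"fingers": 1,"xyz": [0,-0.06,2.5],"angular": [0,0,0]},
  {"fingers": 1,"xyz": [0,-0.06,2.5],"angular": [0,0,0]},
  {"fingers": 1,"xyz": [0,-0.06,2.5],"angular": [0,0,0]},
])

```text
clock: 7.55
position: [0.5498, -0.2173, 0.1009]
ee_rot: [2.064, 2.368, 0.0]
force: [0.6, -0.0, -5.6]
width: 0.512
```

```bash
python3 - <<'E'
from h import *
s=arm.observe(); im=imaging.get_image('wrist')
np.save('pics/w4.npy',im); np.save('pics/s4.npy',np.r_[s['position'],s['ee_rot']])
print(s['position'],s['ee_rot'],s['force'],s['ft_torque'])
g=cv2.cvtColor(im,cv2.COLOR_RGB2GRAY)
cv2.imwrite("pics/c4.png",cv2.resize(im[60:260,240:400],(640,800*3//4*4//3),interpolation=cv2.INTER_CUBIC)[:600,:,::-1])
E
```

```text
[ 0.54984655 -0.21729174  0.10086156] [2.06412928e+00 2.36798258e+00 1.89197919e-04] [ 0.61231452 -0.04366173 -5.57695525] [-0.06427815  0.06419322  0.03835293]
```

View pics/c4.png

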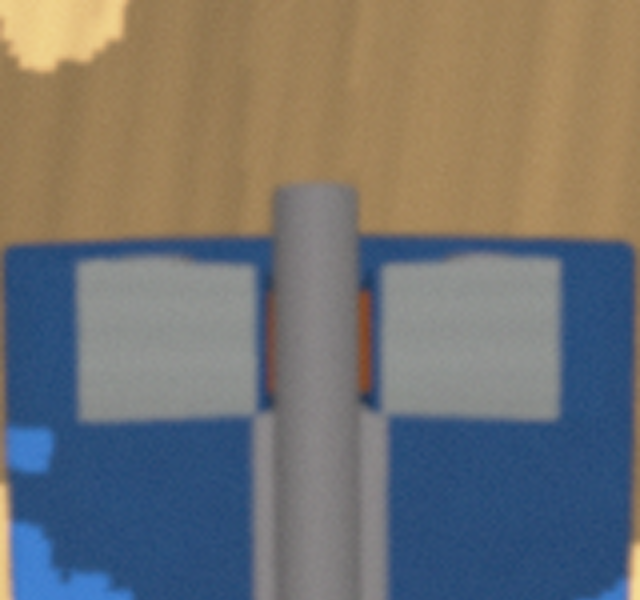

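The slot/flare centre is at crop 319 and the axle at 316, so −0.3 mm, with no contact force. I'll nudge +0.2 mm and start pressing slowly. Seats can't be met before axle height 78 mm.

Call:
jog_arm([
  {"fingers": 1,"xyz": [0,0.02,0.1],"angular": [0,0,0]},
  {"fingers": 1,"xyz": [0,0.02,0.25],"angular": [0,0,0]},
  {"fingers": 1,"xyz": [0,0.02,0.4],"angular": [0,0,0]},
  {"fingers": 1,"xyz": [0,0.02,0.55],"angular": [0,0,0]},
  {"fingers": 1,"xyz": [0,0.02,0.7],"angular": [0,0,0]},
  {"fingers": 1,"xyz": [0,0.02,0.7],"angular": [0,0,0]},
], grip_force=60)

```text
clock: 8.35
position: [0.5499, -0.2171, 0.0936]
ee_rot: [-2.064, -2.368, 0.0]
force: [-0.3, 0.5, -5.8]
width: 0.511
```

Call:
jog_arm([
  {"fingers": 1,"xyz": [0,0,0.1],"angular": [0,0,0]},
  {"fingers": 1,"xyz": [0,0,0.2],"angular": [0,0,0]},
  {"fingers": 1,"xyz": [0,0,0.3],"angular": [0,0,0]},
  {"fingers": 1,"xyz": [0,0,0.4],"angular": [0,0,0]},
])

```text
clock: 8.85
position: [0.5502, -0.2173, 0.0903]
ee_rot: [2.064, 2.368, 0.001]
force: [-4.3, 2.1, 8.8]
width: 0.51
```

Call:
jog_arm([
  {"fingers": 1,"xyz": [0,0,0.1],"angular": [0,0,0]},
  {"fingers": 1,"xyz": [0,0,0.2],"angular": [0,0,0]},
  {"fingers": 1,"xyz": [0,0,0.3],"angular": [0,0,0]},
])

```text
clock: 9.22
position: [0.5507, -0.2177, 0.0881]
ee_rot: [2.063, 2.367, 0.002]
force: [-1.7, 0.6, 5.3]
width: 0.508
```

Call:
jog_arm([
  {"fingers": 1,"xyz": [0,0,0.1],"angular": [0,0,0]},
  {"fingers": 1,"xyz": [0,0,0.2],"angular": [0,0,0]},
  {"fingers": 1,"xyz": [0,0,0.3],"angular": [0,0,0]},
])

```text
clock: 9.6
position: [0.5504, -0.2176, 0.0841]
ee_rot: [2.064, 2.367, 0.001]
force: [-1.1, 0.2, 3.7]
width: 0.508
```

Call:
jog_arm([
  {"fingers": 1,"xyz": [0,0,0.1],"angular": [0,0,0]},
  {"fingers": 1,"xyz": [0,0,0.2],"angular": [0,0,0]},
  {"fingers": 1,"xyz": [0,0,0.3],"angular": [0,0,0]},
  {"fingers": 1,"xyz": [0,0,0.4],"angular": [0,0,0]},
  {"fingers": 1,"xyz": [0,0,0.5],"angular": [0,0,0]},
])

```text
clock: 10.22
position: [0.5501, -0.2171, 0.0787]
ee_rot: [2.064, 2.368, 0.0]
force: [1.5, 0.2, 3.9]
width: 0.511
```

```bash
python3 - <<'E'
from h import *
s=arm.observe(); im=imaging.get_image('wrist')
print(s['position'],s['force'],s['ft_torque'])
s=arm.observe();print(s['position'],s['force'],s['ft_torque'])
E
```

```text
[ 0.5500705  -0.21709285  0.07867906] [1.54038599 0.15263733 3.9337629 ] [-0.09283779  0.04879131 -0.03461692]
[ 0.55000053 -0.21710344  0.07852175] [ 0.31756088 -0.54405971  0.37917004] [-0.20227738 -0.03034352  0.04345361]
```

Call:
jog_arm([
  {"fingers": 1,"xyz": [0,0,0.05],"angular": [0,0,0]},
  {"fingers": 1,"xyz": [0,0,0.1],"angular": [0,0,0]},
  {"fingers": 1,"xyz": [0,0,0.15],"angular": [0,0,0]},
  {"fingers": 1,"xyz": [0,0,0.2],"angular": [0,0,0]},
])

```text
clock: 10.78
position: [0.55, -0.2171, 0.0767]
ee_rot: [-2.064, -2.368, -0.0]
force: [1.3, 0.0, 2.8]
width: 0.514
```

Call:
jog_arm([
  {"fingers": 1,"xyz": [0,0,0.05],"angular": [0,0,0]},
  {"fingers": 1,"xyz": [0,0,0.1],"angular": [0,0,0]},
  {"fingers": 1,"xyz": [0,0,0.15],"angular": [0,0,0]},
])

```text
clock: 11.15
position: [0.55, -0.2171, 0.0752]
ee_rot: [-2.064, -2.368, -0.0]
force: [1.1, 0.1, 3.1]
width: 0.511
```

Call:
jog_arm([
  {"fingers": 1,"xyz": [0,0,0.05],"angular": [0,0,0]},
  {"fingers": 1,"xyz": [0,0,0.1],"angular": [0,0,0]},
  {"fingers": 1,"xyz": [0,0,0.15],"angular": [0,0,0]},
])

```text
clock: 11.52
position: [0.55, -0.2172, 0.0737]
ee_rot: [2.064, 2.368, 0.0]
force: [0.3, 0.1, 3.6]
width: 0.508
```

Call:
jog_arm([
  {"fingers": 1,"xyz": [0,0,0.05],"angular": [0,0,0]},
  {"fingers": 1,"xyz": [0,0,0.1],"angular": [0,0,0]},
  {"fingers": 1,"xyz": [0,0,0.15],"angular": [0,0,0]},
])

```text
clock: 11.9
position: [0.5499, -0.2172, 0.0722]
ee_rot: [2.064, 2.368, 0.0]
force: [0.6, 0.3, 3.2]
width: 0.51
```

Call:
jog_arm([
  {"fingers": 1,"xyz": [0,0,0.05],"angular": [0,0,0]},
  {"fingers": 1,"xyz": [0,0,0.1],"angular": [0,0,0]},
  {"fingers": 1,"xyz": [0,0,0.15],"angular": [0,0,0]},
])

```text
clock: 12.28
position: [0.55, -0.2173, 0.0707]
ee_rot: [2.064, 2.368, 0.0]
force: [1.2, -0.1, 3.5]
width: 0.51
```

Call:
jog_arm([
  {"fingers": 1,"xyz": [0,0,0.05],"angular": [0,0,0]},
  {"fingers": 1,"xyz": [0,0,0.1],"angular": [0,0,0]},
  {"fingers": 1,"xyz": [0,0,0.15],"angular": [0,0,0]},
])

```text
clock: 12.65
position: [0.55, -0.2172, 0.0692]
ee_rot: [2.064, 2.368, 0.0]
force: [1.4, -0.1, 4.1]
width: 0.506
```

Call:
jog_arm([
  {"fingers": 1,"xyz": [0,0,0.05],"angular": [0,0,0]},
  {"fingers": 1,"xyz": [0,0,0.1],"angular": [0,0,0]},
  {"fingers": 1,"xyz": [0,0,0.15],"angular": [0,0,0]},
])

```text
clock: 13.02
position: [0.55, -0.2172, 0.0677]
ee_rot: [-2.064, -2.368, -0.0]
force: [0.9, 0.5, 3.0]
width: 0.51
```

Call:
jog_arm([
  {"fingers": 1,"xyz": [0,0,0.05],"angular": [0,0,0]},
  {"fingers": 1,"xyz": [0,0,0.1],"angular": [0,0,0]},
  {"fingers": 1,"xyz": [0,0,0.15],"angular": [0,0,0]},
])

```text
clock: 13.4
position: [0.55, -0.2172, 0.0662]
ee_rot: [-2.064, -2.368, -0.0]
force: [0.8, -0.6, 2.2]
width: 0.511
```

Call:
jog_arm([
  {"fingers": 1,"xyz": [0,0,0.05],"angular": [0,0,0]},
  {"fingers": 1,"xyz": [0,0,0.1],"angular": [0,0,0]},
  {"fingers": 1,"xyz": [0,0,0.15],"angular": [0,0,0]},
])

```text
clock: 13.78
position: [0.55, -0.2172, 0.0647]
ee_rot: [2.064, 2.368, 0.0]
force: [-0.8, -0.1, 3.7]
width: 0.514
```

Call:
jog_arm([
  {"fingers": 1,"xyz": [0,0,0.05],"angular": [0,0,0]},
  {"fingers": 1,"xyz": [0,0,0.1],"angular": [0,0,0]},
  {"fingers": 1,"xyz": [0,0,0.15],"angular": [0,0,0]},
])

```text
clock: 14.15
position: [0.55, -0.2171, 0.0632]
ee_rot: [2.064, 2.368, 0.0]
force: [0.9, -0.2, 4.6]
width: 0.513
```

Call:
jog_arm([
  {"fingers": 1,"xyz": [0,0,0.05],"angular": [0,0,0]},
  {"fingers": 1,"xyz": [0,0,0.1],"angular": [0,0,0]},
  {"fingers": 1,"xyz": [0,0,0.15],"angular": [0,0,0]},
])

```text
clock: 14.52
position: [0.55, -0.2172, 0.0619]
ee_rot: [2.064, 2.368, 0.0]
force: [-1.8, 1.5, 11.5]
width: 0.508
```

The push rose from ~4 to 11.5 N, so I've reached the stop. Pressing a little further to see the slope.

Call:
jog_arm([
  {"fingers": 1,"xyz": [0,0,0.02],"angular": [0,0,0]},
  {"fingers": 1,"xyz": [0,0,0.03],"angular": [0,0,0]},
])

```text
clock: 14.78
position: [0.55, -0.2172, 0.0619]
ee_rot: [2.064, 2.368, 0.001]
force: [-1.9, 1.5, 11.2]
width: 0.51
```

Call:
jog_arm([
  {"fingers": 1,"xyz": [0,0,0.03],"angular": [0,0,0]},
  {"fingers": 1,"xyz": [0,0,0.05],"angular": [0,0,0]},
  {"fingers": 1,"xyz": [0,0,0.05],"angular": [0,0,0]},
])

```text
clock: 15.15
position: [0.55, -0.2172, 0.0618]
ee_rot: [2.064, 2.368, 0.001]
force: [-3.0, 1.5, 15.5]
width: 0.512
```

```bash
python3 - <<'E'
from h import *
for i in range(3):
    s=arm.observe(); im=imaging.get_image('wrist'); print(s['position'],s['force'],s['ft_torque'],s['width'])
E
```

```text
[ 0.55001115 -0.21720508  0.06181273] [-2.97506917  1.53294765 15.5114176 ] [0.270284   0.71102083 0.03568901] 0.5121455230249369
[ 0.55003506 -0.21719802  0.06182517] [-2.92287598  1.44529659 16.13228524] [0.30242078 0.67955619 0.01653698] 0.5095935335553325
[ 0.5500284  -0.21720902  0.06179656] [-1.78423974  2.19372253 15.21402433] [0.27549841 0.61230885 0.01670995] 0.5143362663758024
```

The position has stopped at 61.8 mm (axle ≈63.8 mm) while the push climbs to ~21 N beyond the weight: a hard stop. Before letting go I'm checking that both ends are even.

```bash
python3 - <<'E'
from h import *
s=arm.observe(); im=imaging.get_image('wrist'); t=imaging.get_image('side'); 
np.save('pics/w5.npy',im); np.save('pics/t5.npy',t); np.save('pics/s5.npy',np.r_[s['position'],s['ee_rot']])
a=cv2.resize(im[60:260,230:410],(432,480),interpolation=cv2.INTER_CUBIC)
b=cv2.resize(t[340:460,290:380],(360,480),interpolation=cv2.INTER_CUBIC)
cv2.imwrite("pics/c5.png",np.hstack([a,b])[:,:,::-1])
E
```

```text
(no output)
```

View pics/c5.png

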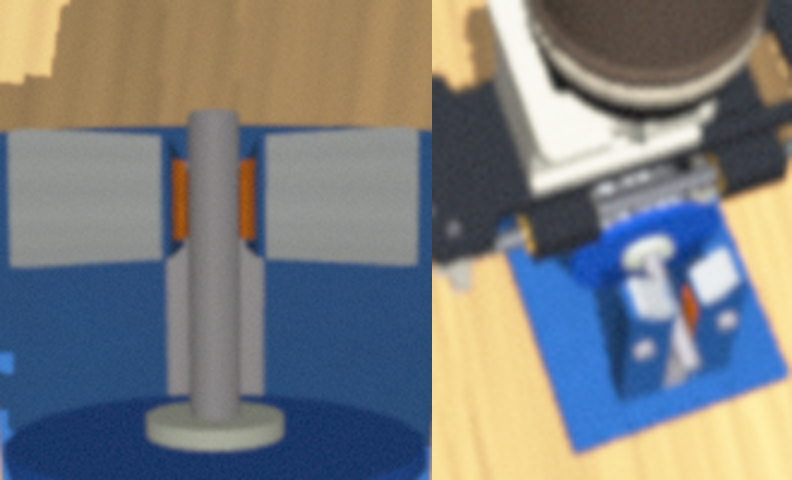

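```bash
python3 - <<'E'
from h import *
a=np.load('pics/s5.npy'); s=dict(position=a[:3],ee_rot=a[3:]); Rt=R.from_rotvec(a[3:]).as_matrix()
loc=lambda P:((P-a[:3])@Rt*1000).round(1)
print("tool z",Rt[:,2].round(4),"x",Rt[:,0].round(4))
for z in (.060,.0638,.068): print(z,"tip-",loc(cast('side',[[354.5,430]],z)),"hub",loc(cast('side',[[344.5,402]],z)))
t=np.load('pics/t5.npy'); cv2.imwrite("pics/c5b.png",cv2.resize(t[385:445,325:375],(600,600*60//50)[:2],interpolation=cv2.INTER_CUBIC)[:720,:,::-1][60:660])
E
```

```text
tool z [ 6.e-04  3.e-04 -1.e+00] x [-1.365e-01  9.906e-01  2.000e-04]
0.06 tip- [[-75.8  -0.2   1.8]] hub [[-27.2   1.    1.8]]
0.0638 tip- [[-76.9  -0.9  -2. ]] hub [[-28.5   0.2  -2. ]]
0.068 tip- [[-78.1  -1.7  -6.2]] hub [[-30.   -0.6  -6.2]]
```

View pics/c5b.png

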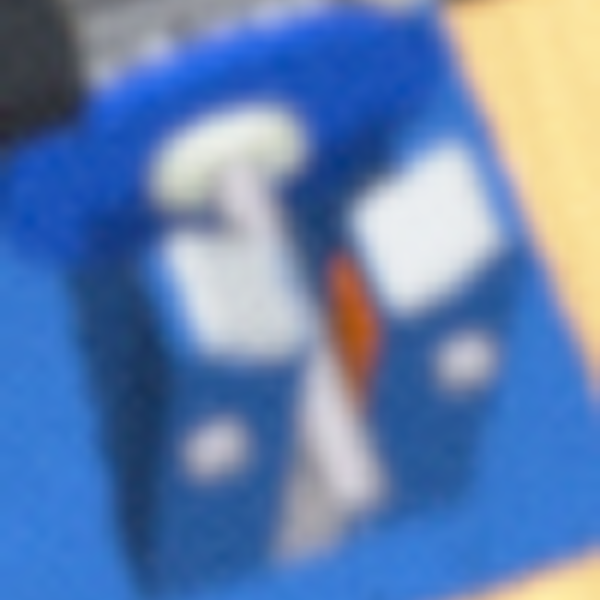

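The axle lies centred and low in both slots: -y tip at about side px (355,431), orange jaws pushed apart. The picture can't prove evenness to 1 mm. So I'll release, then press each flange top in turn with closed fingertips, which feels for evenness and mends it.

Call:
jog_arm([
  {"fingers": 0.2,"xyz": [0,0,0],"angular": [0,0,0]},
  {"fingers": -0.3,"xyz": [0,0,0],"angular": [0,0,0]},
  {"fingers": -0.6,"xyz": [0,0,-0.1],"angular": [0,0,0]},
  {"fingers": -1,"xyz": [0,0,-0.1],"angular": [0,0,0]},
  {"fingers": -1,"xyz": [0,0,-0.1],"angular": [0,0,0]},
  {"fingers": -1,"xyz": [0,0,-1.5],"angular": [0,0,0]},
  {"fingers": -1,"xyz": [0,0,-4],"angular": [0,0,0]},
  {"fingers": -1,"xyz": [0,0,-7],"angular": [0,0,0]},
  {"fingers": -1,"xyz": [0,0,-9],"angular": [0,0,0]},
  {"fingers": -1,"xyz": [0,0,-9],"angular": [0,0,0]},
])

```text
clock: 16.65
position: [0.551, -0.2177, 0.1533]
ee_rot: [2.062, 2.365, 0.003]
force: [-0.5, 0.0, 0.7]
width: 1.001
```

```bash
python3 - <<'E'
from h import *
s=arm.observe(); im=imaging.get_image('wrist'); t=imaging.get_image('side')
np.save('pics/s6.npy',np.r_[s['position'],s['ee_rot']]); print(s['position'],s['force'],s['width'],s['clock'])
a=cv2.resize(im[60:420,200:440],(400,600),interpolation=cv2.INTER_CUBIC)
b=cv2.resize(t[340:440,290:370],(400,500),interpolation=cv2.INTER_CUBIC); b=np.vstack([b,np.zeros((100,400,3),np.uint8)])
cv2.imwrite("pics/c6.png",np.hstack([a,b])[:,:,::-1])
E
```

```text
[ 0.55103936 -0.21774093  0.15327351] [-0.53942755  0.01642711  0.73385995] 1.0011305215222617 16.65
```

View pics/c6.png

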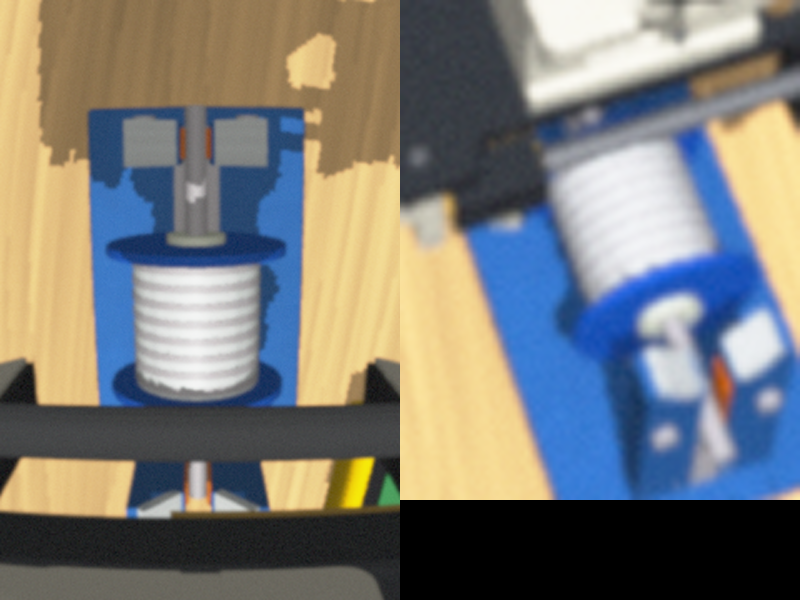

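Released. The spool sits midway between the cheeks with both axle ends down in the slots. Now feeling each flange with closed fingertips, contact expected at TCP z≈0.115, starting with the +y one.

Call:
jog_arm([
  {"fingers": 0,"xyz": [2.9,0,0],"angular": [0,0,0]},
  {"fingers": 1,"xyz": [2.9,0,0],"angular": [0,0,0]},
  {"fingers": 1,"xyz": [2.9,0,0],"angular": [0,0,0]},
  {"fingers": 1,"xyz": [2.9,0,0],"angular": [0,0,0]},
  {"fingers": 1,"xyz": [2.9,0,0],"angular": [0,0,0]},
  {"fingers": 1,"xyz": [2.9,0,1.5],"angular": [0,0,0]},
  {"fingers": 1,"xyz": [2.9,0,2.5],"angular": [0,0,0]},
  {"fingers": 1,"xyz": [2.9,0,3.1],"angular": [0,0,0]},
  {"fingers": 1,"xyz": [2.9,0,3.4],"angular": [0,0,0]},
  {"fingers": 1,"xyz": [2.9,0,3.6],"angular": [0,0,0]},
  {"fingers": 1,"xyz": [2.9,0,3.6],"angular": [0,0,0]},
], grip_force=10)

```text
clock: 18.12
position: [0.5461, -0.1885, 0.115]
ee_rot: [2.064, 2.368, 0.0]
force: [0.1, 0.4, 0.1]
width: 0.007
```

Call:
jog_arm([
  {"fingers": 1,"xyz": [0,0,0.05],"angular": [0,0,0]},
  {"fingers": 1,"xyz": [0,0,0.1],"angular": [0,0,0]},
  {"fingers": 1,"xyz": [0,0,0.1],"angular": [0,0,0]},
])

```text
clock: 18.5
position: [0.5465, -0.1885, 0.1145]
ee_rot: [2.064, 2.368, 0.001]
force: [-0.9, 1.5, 4.9]
width: 0.005
```

Call:
jog_arm([
  {"fingers": 1,"xyz": [0,0,0.05],"angular": [0,0,0]},
  {"fingers": 1,"xyz": [0,0,0.1],"angular": [0,0,0]},
  {"fingers": 1,"xyz": [0,0,0.1],"angular": [0,0,0]},
])

```text
clock: 18.88
position: [0.5471, -0.1885, 0.1142]
ee_rot: [2.063, 2.367, 0.003]
force: [-0.4, 1.4, 10.1]
width: 0.002
```

Call:
jog_arm([
  {"fingers": 1,"xyz": [0,0,0.05],"angular": [0,0,0]},
  {"fingers": 1,"xyz": [0,0,0.08],"angular": [0,0,0]},
  {"fingers": 1,"xyz": [0,0,0.08],"angular": [0,0,0]},
])

```text
clock: 19.25
position: [0.5477, -0.1884, 0.114]
ee_rot: [2.062, 2.366, 0.004]
force: [-0.8, 2.4, 15.4]
width: 0.005
```

Call:
jog_arm([
  {"fingers": 1,"xyz": [0,0,-0.3],"angular": [0,0,0]},
  {"fingers": 1,"xyz": [0,0,-1.2],"angular": [0,0,0]},
  {"fingers": 1,"xyz": [-2.7,0,-1.2],"angular": [0,0,0]},
  {"fingers": 1,"xyz": [-5.4,0,-1.2],"angular": [0,0,0]},
  {"fingers": 1,"xyz": [-5.4,0,-1.2],"angular": [0,0,0]},
  {"fingers": 1,"xyz": [-5.4,0,-0.7],"angular": [0,0,0]},
  {"fingers": 1,"xyz": [-5.4,0,-0.4],"angular": [0,0,0]},
  {"fingers": 1,"xyz": [-5.4,0,-0.25],"angular": [0,0,0]},
  {"fingers": 1,"xyz": [-5.4,0,-0.2],"angular": [0,0,0]},
  {"fingers": 1,"xyz": [-5.4,0,-0.2],"angular": [0,0,0]},
])

```text
clock: 20.5
position: [0.5536, -0.2408, 0.1145]
ee_rot: [-2.063, -2.369, -0.002]
force: [-1.2, 2.2, 4.4]
width: 0.006
```

The -y flange reads 0.1145 m at 4.4 N and the +y one 0.1145 m at 4.9 N, so they are even. Same firm press here.

Call:
jog_arm([
  {"fingers": 1,"xyz": [0,0,0.05],"angular": [0,0,0]},
  {"fingers": 1,"xyz": [0,0,0.1],"angular": [0,0,0]},
  {"fingers": 1,"xyz": [0,0,0.1],"angular": [0,0,0]},
])

```text
clock: 20.88
position: [0.5542, -0.2408, 0.1142]
ee_rot: [2.063, 2.369, 0.003]
force: [-1.2, 3.8, 10.7]
width: 0.005
```

Call:
jog_arm([
  {"fingers": 1,"xyz": [0,0,0.05],"angular": [0,0,0]},
  {"fingers": 1,"xyz": [0,0,0.07],"angular": [0,0,0]},
  {"fingers": 1,"xyz": [0,0,0.07],"angular": [0,0,0]},
])

```text
clock: 21.25
position: [0.5547, -0.2408, 0.114]
ee_rot: [2.062, 2.368, 0.004]
force: [-1.0, 4.2, 14.4]
width: 0.007
```

Call:
jog_arm([
  {"fingers": 1,"xyz": [0,0,-0.3],"angular": [0,0,0]},
  {"fingers": 1,"xyz": [0,0,-2],"angular": [0,0,0]},
  {"fingers": 1,"xyz": [0,0,-6],"angular": [0,0,0]},
  {"fingers": 1,"xyz": [0,0,-12],"angular": [0,0,0]},
  {"fingers": 1,"xyz": [-2,0,-14],"angular": [0,0,0]},
  {"fingers": 1,"xyz": [-2,0,-14],"angular": [0,0,0]},
  {"fingers": 1,"xyz": [-2,0,-14],"angular": [0,0,0]},
])

```text
clock: 22.12
position: [0.5555, -0.2609, 0.2515]
ee_rot: [-2.063, -2.367, 0.0]
force: [-0.8, 0.3, -0.5]
width: 0.002
```

```bash
python3 - <<'E'
from h import *
s=arm.observe(); im=imaging.get_image('wrist'); t=imaging.get_image('side')
print(s['position'],s['force'],s['clock'],s['dq'].round(3))
a=cv2.resize(im[20:300,200:440],(430,500),interpolation=cv2.INTER_CUBIC)
b=cv2.resize(t[340:440,290:360],(350,500),interpolation=cv2.INTER_CUBIC)
cv2.imwrite("pics/c7.png",np.hstack([a,b])[:,:,::-1])
E
```

```text
[ 0.55552666 -0.26086826  0.25148127] [-0.80831835  0.29555011 -0.49722962] 22.125 [-0.004  0.012 -0.009  0.012 -0.    -0.001  0.002]
```

View pics/c7.png

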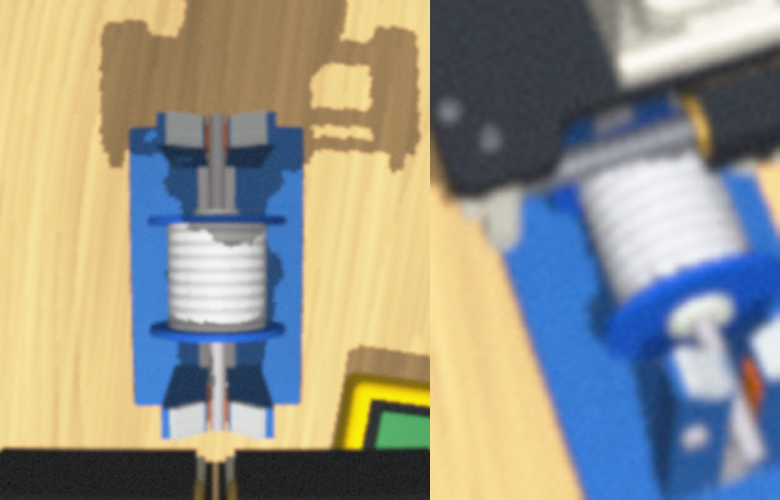

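Both flanges gave the same stiff curve (0.1145, 0.1142 and 0.1140 m at about 4.5, 10.4 and 15 N), so both ends are on the stop and level. The spool is centred between the cheeks and the gripper is clear. Handing in.

```bash
python3 -c "
from cell import job; print(job.sign_off())"
```

```text
the job is handed in; nothing more can be done
None
```

I took the blue-flanged solder spool off its rest, mounted it on the blue stand, pressed it home, let go and handed the job in at about 22 s of the 67 s. The hand-in reports no verdict.

- **Finding the bottom:** I pressed down in 0.5 mm steps. The jaws' drag stayed steady at about 10 N beyond the spool's weight. At an axle height of about 64 mm the motion stopped dead and the push rose to about 21 N beyond the weight. That height is within the stated 62 to 78 mm.
- **Both ends even:** After releasing, I pressed each flange top with closed fingertips. Both gave the same heights to about 0.1 mm: 114.5, 114.2 and 114.0 mm at roughly 4.5, 10 and 15 N. So both ends are on the seats and level.
- **Last look:** The spool sits midway between the cheeks with both axle ends down in the slots. The gripper is well clear, with no contact force.

**Not confirmed or in disagreement:**
- The state gives no button readings and the axle hides the buttons, so their depth is inferred from the stop and the evenness.
- The top camera read about 3 mm low in x compared with the wrist camera. I used the wrist camera, and the fit bore it out.
- I did not measure the bystanders again at the end. I saw no sign of contact with any of them.

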